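# Load the spice mill and hold its lever at the third click

## Task

Set the steel grinding cassette into the pocket in the top of the spice mill so that it sits square, flat and fully home, and let go of it. Only then press the mill's spring lever down with the fingertips, past its first two clicks to the third one at the bottom, and hold it there against its spring: the program finishes while the fingers are still holding the lever down. Leave the other things on the counter where they stand.

Things in the scene. Friction and masses are not known exactly. Their poses are not given: they have to be found in the camera images.
- cassette: Loose grinding cassette: flat steel block 80 mm (x) by 54 mm (y) by 24 mm high, its lowest 4 mm stepped in by 3 mm all round. In the middle of its top stands a black grip rib (60 mm along x, 16 mm thick in y, 22 mm high; 46 mm in all). 0.25 to 0.5 kg. Origin: centre of the underside; z up. It fits its pocket either way round (half a turn makes no difference).
- cassette_grip (a point): Middle of the cassette's black grip rib, 35 mm above the cassette's underside, axes as the cassette's. Taken from above across its 16 mm thickness (along y).
- mill: Spice mill, fixed on the counter: aluminium block 160 mm (x) by 135 mm (y from -60 to +75) by 70 mm high with the pocket in its top, a white motor housing 110 mm high along its +y side (y from 75 to 135), the black spring lever on its -y side. Origin: on the counter under the pocket's centre; z up; x along the pocket's long side.
- mill_pocket (a point): Centre of the mouth of the mill's rectangular pocket, in the top face 70 mm above the counter, axes as the mill's. Pocket 84 mm (x) by 58 mm (y), 24 mm deep, flat floor (2 mm play a side), its upper 8 mm widening to 92 by 66 mm at the mouth. Fully home, the cassette's shoulders are flush with the mill's top and only the rib stands up.
- lever (a joint): Travel of the spring lever, m: 0 up at rest, growing as it is pressed straight down, stop at 0.042. Clicks at 0.013, 0.026 and 0.039. Its spring pushes up with 4.3 N at rest, rising to 9 N at the third click; the clicks add and take away up to 3 N on the way (peak about 11 N shortly past the second click). It does not latch: let go, it returns to 0.
- lever_pad (a point): Near the middle of the flat top of the lever's black tab (40 mm along the mill's x; it stands out 55 mm from the mill's -y face; 10 mm thick), 30 mm out from that face. Moves with the lever: 66 mm above the counter at rest, 27 mm at the third click, 24 mm at the stop. Press it straight down from above.
- tin: Closed steel tin without a rib, 89 x 64 x 52 mm high, loose, to be left alone. Origin: centre of underside.
- jar: Glass jar with a steel cap, 56 mm across, 75 mm high, loose, to be left alone. Origin: centre of underside.
- mug: White mug, 72 mm across, 75 mm high, loose, to be left alone. Origin: centre of underside.
- bowl: Terracotta bowl, 120 mm across, 55 mm high, loose, to be left alone. Origin: centre of underside.
- pepper_mill: Dark turned-wood pepper mill, 54 mm across, 160 mm high, loose, to be left alone. Origin: centre of underside.
- salt_pot: Round wooden salt pot, 72 mm across, 55 mm high, loose, to be left alone. Origin: centre of underside.
Not all that is in view belongs to the job. What is shaped like the cassette but blue is not meant.

How it is judged:
By the outcome, as a careful person would: the job done as asked, in the order asked, and still so for the second after the job is handed in, while the arm keeps its last pose, push and grip.
It also fails if it takes over 54 s, if anything falls off the work surface, if the arm or the gripper's body presses on something with over 40 N, if the wrist force passes 120 N, or if a joint passes its speed limit or range.

## Robot

A 6-joint arm with a two-finger parallel gripper is mounted at the origin on the work surface. World frame = base frame: x ahead of the robot, y to its left, z up, the work surface at z = 0. Lengths are in m, angles in rad, forces in N, time in s.
With the tool pointing down it reaches from about 0.4 to 0.825 m from the base axis. Payload 7 kg.
Tool frame: the origin (TCP) lies on the centre line of the jaws, within the pads' length; the fingertips stand 19 mm ahead of it and the grasp point (between the pads) is the TCP; z points along the fingers, y is the line along which they close (so a half turn about z gives the same grasp; the last joint's range is limited). The gripper opens to 88 mm and grips with 3 to 60 N. Pads are 19 mm wide; open, the fingers measure 130 mm over their backs; the gripper's body (78 mm by 193 mm) begins 47 mm behind the grasp point.
Start: joints at [1.54, 0.359, 0.012, 0, -1.224, -0.288], TCP at [0.212, 0.641, 0.212] pointing down, gripper open.
Joint ranges: [-3.07, 3.07], [-1.43, 2.12], [-1.02, 1.25], [-3.03, 1.67], [-3.05, -0], [-3.03, 3.03]. Speed limits (rad/s): [2.39, 2.39, 3.01, 3.14, 3.14, 3.14].

## Interface

Orientations are given as [roll, pitch, yaw] about the fixed x, y, z axes, in that order (R = Rz(yaw) Ry(pitch) Rx(roll)).
In Python, from station import arm, imaging, models gives the robot as it stands.
- The arm moves only by the tool play_rows, never from a script. Its arguments are lists of equal length, an entry for each row: "travel": the shift along the tool's x, y, z in units of 25 mm (1.0 is 25 mm), a list of three; "twist": the turn about the tool's z in units of 0.15 rad (1.0 is 0.15 rad). A call has 1 to 8 rows; each row shifts and turns the commanded pose from where the row before left it, along the tool's axes as they then stand; what a row does not reach is not made up. A row lasts 1/8 s, in which the tool goes at most 62.5 mm and 10.7 degrees, less where a joint would pass 70% of its speed; a pose out of reach is approached as far as the arm can. A call with a number of a shift or a turn outside -1 to 1 is refused whole. A call with a gripper value outside its range is refused whole. "fingers" is the opening, from 0 (shut) to 1 (fully open), set as the call begins (left out, the last holds). The fingers move at their own pace and stop on an object; "newtons" is the grip in N (left out, the last holds). Time passes only in rows, so rows that do not move let the fingers close. It gives the time, the measured TCP pose, the force, the opening and the grip force at its end, in the units of the state.
- arm.get_state(): the state, without advancing time (a new reading comes with each control period).
- imaging.grab_frame(name): name is "side" or "top"; returns a dict with "pixels" (420x560x3 uint8, red, green, blue), "fx", "fy", "cx", "cy" (pixels), "R" (3x3) and "t" (3): a world point X has camera coordinates R X + t. Camera axes: x right, y down, z forward; pixel columns grow to the right and rows downward; lengths in m; the calibration is good to about 2 mm. A picture is of the moment at which its call begins. There is no depth.
- arm.job_done(): hands the job in; it is judged then, once.
Trained networks look in the newest picture that a camera, given by its name, has taken for a name from the list of things; names that differ only in an ending like _2 or _b are one class to them, and where a whole thing is asked for, a point or a joint stands for the part that bears it (a point fixed in the world has none). Each returns a list of dicts, best first, with "confidence" (0 to 1); they miss things now and then, are a little off and sometimes report something else, mostly with a low value. They report only what shows in the picture. A call takes as long as a camera call. They do not tell look-alikes from the thing itself.
- models.boxes_of(name, camera): "extent" ([centre column, centre row, width, height] in pixels, round what is visible of it).
- models.silhouettes(name, camera): "pixels" (420x560 bool, what is visible of it) and "extent" ([centre column, centre row, width, height] in pixels, round what is visible of it).
The state is a dict: "t": time; "q": joint angles; "qd": joint speeds; "joint_efforts": joint torques, N m; "eef_pos": TCP position; "ee_rot": TCP orientation; "force": force on the tool from outside, world axes, zero at the start; "moment": the same for the moment, N m; "width": finger opening in m; "gripper_force": force on a finger pad.
Only numpy, scipy, OpenCV 4.12 (cv2) and the standard library are available. Lean on these libraries where they do the work, as an engineer would, in place of code of your own. Each camera call takes 0.05 s, during which the arm holds its last target. There are 200 camera calls.

## Working session

There is one attempt and no reset: what is moved stays moved. The work goes in short steps, Python scripts to look and compute and a tool call to move; the robot and the scene stay as the last step left them, time stands still between calls to the robot, and variables do not carry over. Pictures are saved under pics/ and viewed, at most 10 in all, crops included, and the job is handed in when it is done.

Besides the shell and the picture viewer there is one more tool, called after "Request:" in YAML: its name, and indented under it one key for each argument. play_rows: Moves the arm, as the interface text tells. Shifts and turns lie within -1 to 1; 1 stands for 25 mm of shift or 0.15 rad of turn. Its arguments: {"type":"object","properties":{"travel":{"type":"array","items":{"type":"array","items":{"type":"number"}}},"twist":{"type":"array","items":{"type":"number"}},"fingers":{"type":"number"},"newtons":{"type":"number"}},"required":["travel","twist"]}

```bash
mkdir -p pics; ls
python3 - <<'E'
from station import arm, imaging, models
import cv2,numpy as np
s=arm.get_state();print(s['t'],s['eef_pos'],s['ee_rot'],s['width'])
for c in("top","side"):
    f=imaging.grab_frame(c);cv2.imwrite(f"pics/{c}0.png",f["pixels"][:,:,::-1])
    print(c,f["fx"],f["fy"],f["cx"],f["cy"],np.round(f["R"],4).tolist(),np.round(f["t"],4).tolist())
    for n in("cassette","mill","lever","tin"):
        for d in models.boxes_of(n,c): print(n,np.round(d["extent"],1),round(d["confidence"],2))
E
```

```text
pics
0.0 [0.21143411 0.64048042 0.21139871] [ 3.13987135e+00 -1.81994533e-04 -3.18905784e-01] 0.08779506567116317
top 385.5548985334643 385.5548985334643 281.3547213836172 210.40437861241588 [[-0.0, -1.0, 0.0021], [-0.9868, -0.0003, -0.1617], [0.1617, -0.0021, -0.9868]] [0.0526, 0.529, 1.1177]
cassette [398.5 301.2  28.6  27.2] 0.62
cassette [342.5 246.6  25.4  32.4] 0.57
mill [247.2 202.9  88.3  66.1] 0.76
mill [293.  264.9  28.6  36.9] 0.18
lever [283.2 204.5  19.9  11.8] 0.58
tin [423.9 232.4  38.9  36.9] 0.95
tin [123.3 200.1  30.6  22.8] 0.75
side 489.71544542717544 489.71544542717544 280.87114188876626 208.72044930181963 [[0.8614, -0.5078, 0.0132], [-0.3543, -0.6193, -0.7007], [0.364, 0.5989, -0.7134]] [-0.4426, 0.256, 1.3198]
cassette [280.1 271.   31.1  27.7] 0.89
cassette [252.4 343.9  24.9  31.9] 0.75
cassette [307.6 241.3  27.3  31.7] 0.58
mill [263.2 182.7  70.3  73.8] 0.96
lever [278.  206.8  17.7  16.2] 0.53
tin [341.6 329.1  39.5  40.2] 0.82
```

Run:
```python
import cv2
a=cv2.imread("pics/top0.png");b=cv2.imread("pics/side0.png")
cv2.imwrite("pics/top1.png",cv2.resize(a[130:350,100:460],(800,489),interpolation=cv2.INTER_CUBIC))
cv2.imwrite("pics/side1.png",cv2.resize(b[130:400,150:450],(660,594),interpolation=cv2.INTER_CUBIC))
```

```text
(no output)
```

View pics/top1.png

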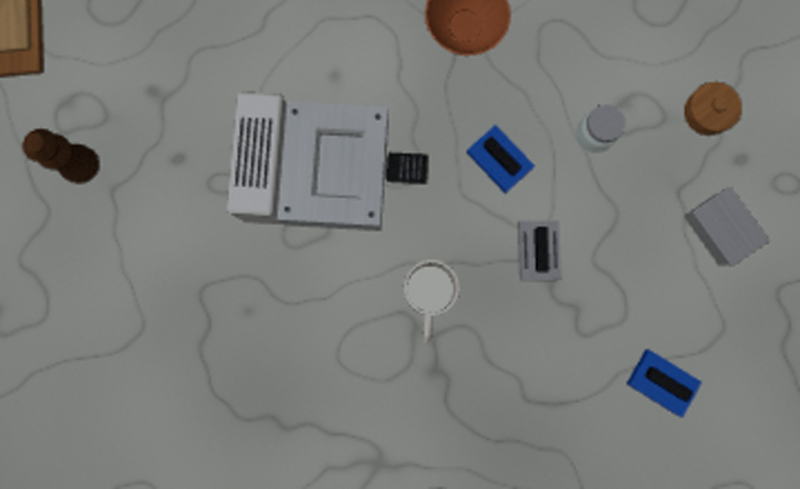

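View pics/side1.png

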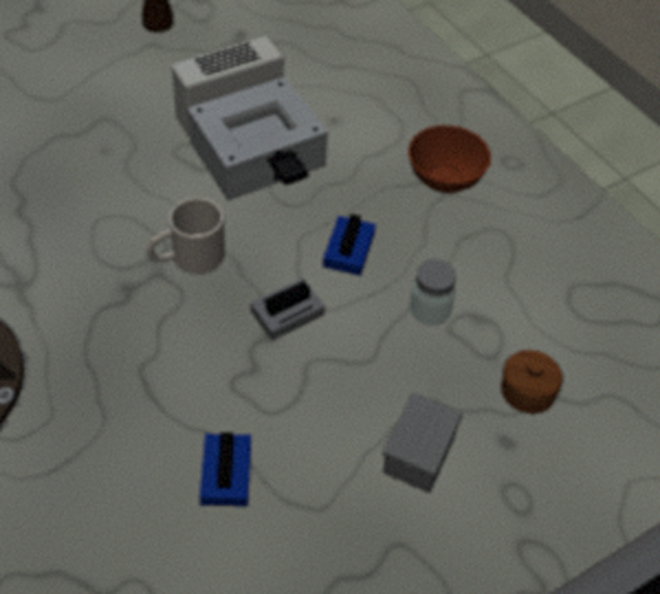

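The top view shows the grey steel cassette at about full-frame pixel (343,246), with its rib along world x. Two blue look-alikes sit at (325,201) and (398,301). The mill is at about (247,203), with its lever toward −y at (283,204). Next I'll fit the poses to the silhouettes in both views.

```bash
cat > h.py <<'E'
from station import arm, imaging, models
import cv2,numpy as np
from scipy.optimize import minimize
S=8
def box(x0,x1,y0,y1,z0,z1): return np.array([[x,y,z] for x in(x0,x1) for y in(y0,y1) for z in(z0,z1)])
CAS=[box(-.04,.04,-.027,.027,.0,.024),box(-.03,.03,-.008,.008,.024,.046)]
MILL=[box(-.08,.08,-.06,.075,0,.07),box(-.08,.08,.075,.135,0,.11),box(-.02,.02,-.115,-.06,.056,.066)]
def place(P,p,z=0):
    c,s=np.cos(p[2]),np.sin(p[2]); return P@np.array([[c,-s,0],[s,c,0],[0,0,1]]).T+[p[0],p[1],z]
def proj(f,X):
    Y=X@np.array(f["R"]).T+f["t"]; return np.c_[f["fx"]*Y[:,0]/Y[:,2]+f["cx"],f["fy"]*Y[:,1]/Y[:,2]+f["cy"]]
def render(f,parts,p,z=0):
    m=np.zeros((420*4,560*4),np.uint8)
    for B in parts: cv2.fillConvexPoly(m,cv2.convexHull(np.round((proj(f,place(B,p,z))+.5)*4*16).astype(np.int32)),255,shift=4)
    return cv2.resize(m,(560,420),interpolation=cv2.INTER_AREA)/255.
def ray(f,u,v,z):
    R=np.array(f["R"]);d=R.T@[(u-f["cx"])/f["fx"],(v-f["cy"])/f["fy"],1];c=-R.T@np.array(f["t"]);return c+d*(z-c[2])/d[2]
def fit(fs,ms,parts,p0,z=0):
    ms=[cv2.GaussianBlur(m.astype(float),(0,0),1) for m in ms]
    cost=lambda p:sum(np.sum((cv2.GaussianBlur(render(f,parts,p,z),(0,0),1)-m)**2) for f,m in zip(fs,ms))
    best=None
    for dy in(-.15,.15):
        q=np.array(p0)+[0,0,dy]
        r=minimize(cost,q,method="Nelder-Mead",options=dict(initial_simplex=q+np.array([[0,0,0],[.015,0,0],[0,.015,0],[0,0,-2*dy]]),xatol=1e-4,fatol=.01))
        if best is None or r.fun<best.fun: best=r
    return np.round(best.x,4),round(best.fun,1)
E
cat > look.py <<'E'
from h import *
F={c:imaging.grab_frame(c) for c in("top","side")}
near={"cassette":{"top":(342,247),"side":(280,271)},"mill":{"top":(247,203),"side":(263,183)}}
for n,parts,z in(("cassette",CAS,.02),("mill",MILL,.05)):
    M={}
    for c in F:
        d=min(models.silhouettes(n,c),key=lambda d:np.hypot(*(np.array(d["extent"][:2])-near[n][c])))
        M[c]=d["pixels"];print(n,c,np.round(d["extent"],1),d["pixels"].sum(),ray(F[c],*near[n][c],z).round(3))
    if n=="mill":
        for c in F:
            for d in models.silhouettes("lever",c)[:1]: M[c]=M[c]|d["pixels"]
    p0=[*ray(F["top"],*near[n]["top"],z)[:2],-1.57*0 if n=="cassette" else 0.0]
    R={}
    for k in(["top"],["side"],["top","side"]):
        R["".join(k)]=fit([F[c] for c in k],[M[c] for c in k],parts,p0);print(n,k,*R["".join(k)])
    p=R["topside"][0]
    for c in F:
        o=F[c]["pixels"];o=cv2.resize(o,None,fx=6,fy=6,interpolation=cv2.INTER_CUBIC)[:,:,::-1].copy()
        E=[(0,1),(0,2),(1,3),(2,3),(4,5),(4,6),(5,7),(6,7),(0,4),(1,5),(2,6),(3,7)]
        extra=[box(-.042,.042,-.029,.029,.046,.07)] if n=="mill" else []
        for B in parts+extra:
            q=(proj(F[c],place(B,p))+.5)*6
            for i,j in E: cv2.line(o,tuple(map(int,q[i])),tuple(map(int,q[j])),(0,0,255),1)
        u,v=(np.array(near[n][c])*6).astype(int);cv2.imwrite(f"pics/{n}_{c}.png",o[v-290:v+290,u-290:u+290])
E
python3 look.py
python3 -c "
import cv2,numpy as np
g=[cv2.imread(f'pics/{n}_{c}.png') for n,c in(('cassette','top'),('cassette','side'),('mill','top'),('mill','side'))]
g=[a[140:440,140:440] if i<2 else cv2.resize(a,(400,400))[50:350,50:350] for i,a in enumerate(g)]
cv2.imwrite('pics/grid.png',np.vstack([np.hstack(g[:2]),np.hstack(g[2:])]))"
```

```text
cassette top [340.9 244.9  19.9  30.4] 490 [ 0.421 -0.131  0.02 ]
cassette side [280.1 270.8  26.7  27.8] 573 [ 0.429 -0.138  0.02 ]
cassette ['top'] [ 0.4362 -0.1324  0.0148] 5.7
cassette ['side'] [ 0.4331 -0.1267 -0.0096] 7.4
cassette ['top', 'side'] [ 0.4342 -0.13   -0.0018] 41.4
mill top [248.1 202.9  89.8  64.5] 4089 [0.55  0.156 0.05 ]
mill side [263.4 184.4  69.7  76.2] 3454 [0.55  0.177 0.05 ]
mill ['top'] [ 0.5474  0.1387 -0.0621] 37.0
mill ['side'] [ 0.5445  0.1409 -0.0583] 48.9
mill ['top', 'side'] [ 0.5465  0.1392 -0.0569] 108.7
```

View pics/grid.png

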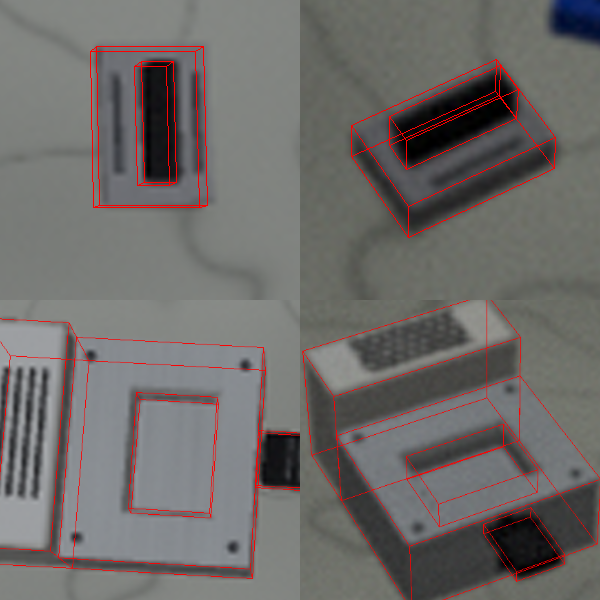

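```bash
cat > plan.py <<'E'
import sys,json,numpy as np
from station import arm
# usage: plan.py x y z yaw rows [x y z yaw rows ...]  starting at the measured pose
a=np.array(list(map(float,sys.argv[1:]))).reshape(-1,5)
s=arm.get_state();p=np.array(s["eef_pos"]);yw=s["ee_rot"][2]
T=[];W=[]
for x,y,z,w,n in a:
    n=int(n)
    for i in range(n):
        d=(np.array([x,y,z])-p)/(n-i);dw=(w-yw)/(n-i)
        c,sn=np.cos(yw),np.sin(yw)
        t=np.round([(c*d[0]+sn*d[1])/.025,(sn*d[0]-c*d[1])/.025,-d[2]/.025],2);k=round(-dw/.15,2)
        T.append(t.tolist());W.append(k)
        p=p+.025*np.array([c*t[0]+sn*t[1],sn*t[0]-c*t[1],-t[2]]);yw-=.15*k
for i in range(0,len(T),8):print(json.dumps(T[i:i+8]),json.dumps(W[i:i+8]))
E
python3 plan.py .44 .34 .21 0 16  .434 -.131 .15 0 20 .434 -.131 .08 0 4
```

```text
[[0.78, 0.54, 0.01], [0.77, 0.55, 0.01], [0.76, 0.57, 0.01], [0.74, 0.58, 0.01], [0.73, 0.59, 0.0], [0.72, 0.61, 0.01], [0.71, 0.62, 0.0], [0.7, 0.64, 0.01]] [-0.13, -0.13, -0.13, -0.13, -0.13, -0.13, -0.13, -0.14]
[[0.68, 0.65, 0.0], [0.67, 0.66, 0.01], [0.66, 0.68, 0.0], [0.65, 0.69, 0.01], [0.63, 0.7, 0.0], [0.62, 0.72, 0.01], [0.6, 0.73, 0.0], [0.58, 0.74, 0.01]] [-0.13, -0.14, -0.13, -0.14, -0.13, -0.14, -0.13, -0.14]
[[-0.01, 0.94, 0.12], [-0.01, 0.94, 0.12], [-0.01, 0.94, 0.12], [-0.01, 0.94, 0.12], [-0.01, 0.94, 0.12], [-0.01, 0.94, 0.12], [-0.01, 0.94, 0.12], [-0.01, 0.94, 0.12]] [0.0, 0.0, 0.0, 0.0, 0.0, 0.0, 0.0, 0.0]
[[-0.01, 0.94, 0.12], [-0.01, 0.94, 0.12], [-0.01, 0.94, 0.12], [-0.02, 0.94, 0.12], [-0.01, 0.94, 0.12], [-0.02, 0.95, 0.12], [-0.01, 0.94, 0.12], [-0.02, 0.95, 0.12]] [0.0, 0.0, 0.0, 0.0, 0.0, 0.0, 0.0, 0.0]
[[-0.01, 0.94, 0.12], [-0.02, 0.95, 0.12], [-0.01, 0.94, 0.12], [-0.02, 0.95, 0.12], [0.0, -0.0, 0.7], [0.0, -0.0, 0.7], [0.0, -0.0, 0.7], [0.0, -0.0, 0.7]] [0.0, 0.0, 0.0, 0.0, 0.0, 0.0, 0.0, 0.0]
```

Request:
play_rows:
  travel:
    - [0.78,0.54,0]
    - [0.77,0.55,0]
    - [0.76,0.57,0]
    - [0.74,0.58,0]
    - [0.73,0.59,0]
    - [0.72,0.61,0]
    - [0.71,0.62,0]
    - [0.7,0.64,0]
  twist: [-0.13,-0.13,-0.13,-0.13,-0.13,-0.13,-0.13,-0.14]
  fingers: 0.5

```text
t: 1.9
eef_pos: [0.3261, 0.4897, 0.2125]
ee_rot: [-3.141, -0.0, -0.161]
force: [0.2, -0.6, 1.1]
width: 0.0439
gripper_force: 0.0
```

Request:
play_rows:
  travel:
    - [0.68,0.65,0]
    - [0.67,0.66,0]
    - [0.66,0.68,0]
    - [0.65,0.69,0]
    - [0.63,0.7,0]
    - [0.62,0.72,0]
    - [0.6,0.73,0]
    - [0.58,0.74,0]
  twist: [-0.13,-0.14,-0.13,-0.14,-0.13,-0.14,-0.13,-0.14]

```text
t: 2.9
eef_pos: [0.4404, 0.3393, 0.2125]
ee_rot: [-3.141, -0.0, 0.001]
force: [-0.4, 0.8, -0.0]
width: 0.0441
gripper_force: 0.0
```

Request:
play_rows:
  travel:
    - [0,0.95,0]
    - [0,0.95,0]
    - [0,0.95,0]
    - [0,0.95,0]
    - [0,0.95,0]
    - [0,0.95,0]
    - [0,0.95,0]
    - [0,0.95,0]
  twist: [0,0,0,0,0,0,0,0]

```text
t: 3.9
eef_pos: [0.44, 0.1484, 0.2124]
ee_rot: [-3.142, -0.0, 0.001]
force: [-0.2, 0.5, 0.0]
width: 0.044
gripper_force: 0.0
```

Request:
play_rows:
  travel:
    - [0,0.95,0.2]
    - [0,0.95,0.2]
    - [0,0.95,0.2]
    - [0,0.95,0.2]
    - [0,0.95,0.2]
    - [0,0.95,0.2]
    - [0,0.95,0.2]
    - [0,0.95,0.2]
  twist: [0,0,0,0,0,0,0,0]

```text
t: 4.9
eef_pos: [0.4399, -0.0415, 0.1723]
ee_rot: [-3.142, -0.0, 0.001]
force: [-0.4, 1.1, 0.3]
width: 0.0439
gripper_force: 0.0
```

Request:
play_rows:
  travel:
    - [-0.1,0.9,0]
    - [-0.1,0.9,0]
    - [0,0.9,0.3]
    - [0,0.9,0.6]
    - [0,0,1]
    - [0,0,1]
    - [0,0,1]
    - [0,0,0]
  twist: [0,0,0,0,0,0,0,0]

```text
t: 5.9
eef_pos: [0.4335, -0.1308, 0.0735]
ee_rot: [3.141, 0.004, 0.0]
force: [-1.0, -0.1, 0.1]
width: 0.0441
gripper_force: 0.0
```

Run:
```python
from h import *
a=[]
for c,(u,v) in(("top",(342,247)),("side",(280,271))):
    f=imaging.grab_frame(c)["pixels"];a.append(cv2.resize(f[v-35:v+35,u-35:u+35,::-1],(400,400),interpolation=cv2.INTER_CUBIC))
cv2.imwrite("pics/grasp.png",np.hstack(a))
```

```text
(no output)
```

View pics/grasp.png

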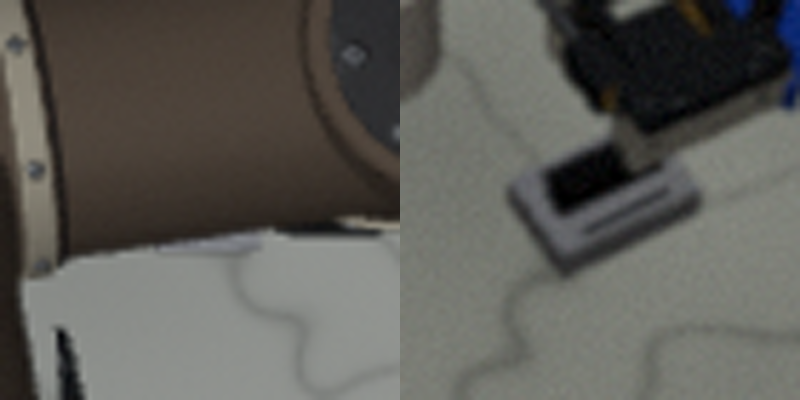

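The side view shows the fingers straddling the black rib at about (590,175) in the crop, with no contact yet. I'll go down and grip.

Request:
play_rows:
  travel:
    - [0,0,0.5]
    - [0,0,0.4]
    - [0,0,0.22]
    - [0,0,0]
  twist: [0,0,0,0]

```text
t: 6.5
eef_pos: [0.4349, -0.13, 0.0464]
ee_rot: [3.141, 0.001, 0.001]
force: [0.1, -0.6, 0.7]
width: 0.0436
gripper_force: 0.0
```

Request:
play_rows:
  travel:
    - [0,0,0]
    - [0,0,0]
    - [0,0,0]
    - [0,0,0]
    - [0,0,0]
  twist: [0,0,0,0,0]
  fingers: 0
  newtons: 35

```text
t: 7.12
eef_pos: [0.4353, -0.1301, 0.0469]
ee_rot: [-3.142, -0.0, 0.001]
force: [0.4, -0.1, -0.7]
width: 0.0023
gripper_force: 0.0
```

Run:
```python
from h import *
s=arm.get_state();print(s['eef_pos'],s['width'],s['gripper_force'],s['force'])
a=[]
for c,(u,v) in(("top",(342,247)),("side",(280,271))):
    F=imaging.grab_frame(c);f=F["pixels"];a.append(cv2.resize(f[v-50:v+50,u-50:u+50,::-1],(400,400),interpolation=cv2.INTER_CUBIC))
    p=s['eef_pos'];print(c,(proj(F,np.array([p-[0,0,.019],p]))-[u-50,v-50])*4)
    for d in models.boxes_of("cassette",c):print(np.round(d["extent"],1),d["confidence"])
cv2.imwrite("pics/grasp2.png",np.hstack(a))
```

```text
[ 0.43526581 -0.13005058  0.04693193] 0.002310529359491172 0.0 [ 0.43399594 -0.12864299 -0.71071887]
top [[200.14585042 179.81664294]
 [204.18549481 177.73867128]]
[324.6 197.9  29.8  22.1] 0.92
[399.2 301.9  34.5  31.8] 0.88
side [[201.69960968 181.78082665]
 [202.0410134  164.99151983]]
[280.6 272.1  31.5  22.5] 0.87
[253.2 343.9  24.2  32.8] 0.87
[345.6 262.9  20.1  33.1] 0.67
[310.6 241.5  20.4  25.4] 0.65
```

View pics/grasp2.png

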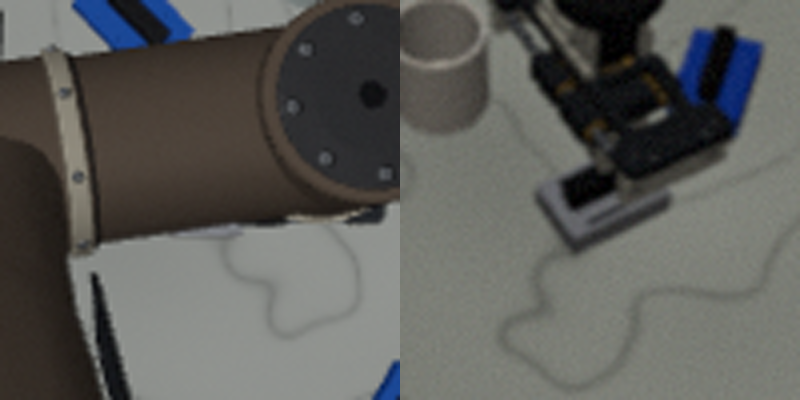

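Run:
```python
from h import *
s=arm.get_state();p=s['eef_pos'];print(s['q'])
u,v=285,258
F=imaging.grab_frame("side");o=cv2.resize(F["pixels"][v-30:v+30,u-35:u+35,::-1],(700,600),interpolation=cv2.INTER_CUBIC)
o=cv2.convertScaleAbs(o,alpha=1.6)
for q in proj(F,np.array([p-[0,0,.019],p]))+.5:
    q=((q-[u-35,v-30])*10).astype(int);cv2.circle(o,tuple(map(int,q)),5,(0,0,255),1)
cv2.imwrite("pics/z.png",o)
```

```text
[ 1.45600746e-01  1.82605387e-01 -6.77242401e-01 -5.18581467e-07
 -7.10941356e-01  1.42589702e+00]
```

View pics/z.png

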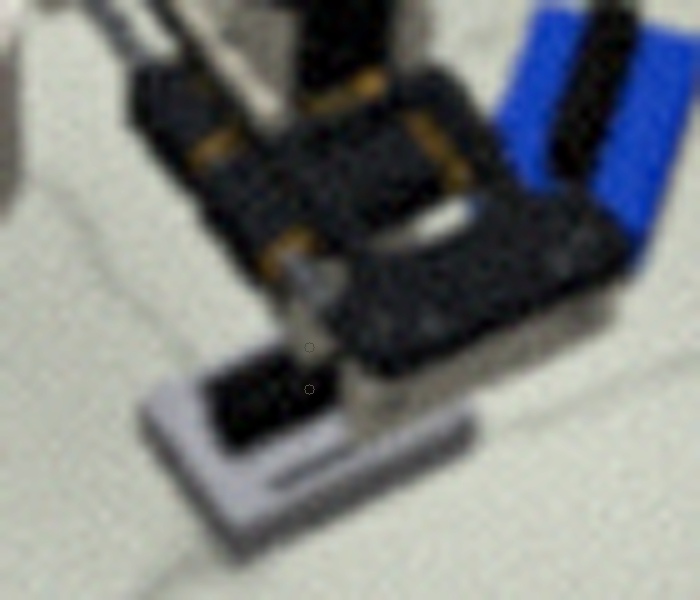

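The zoomed view shows the two beige fingers at about (375,410) and (312,348), with the black rib between them roughly 16 mm apart. That doesn't match the reported width of 2.3 mm and zero grip force. A small lift will show which is right.

Request:
play_rows:
  travel:
    - [0,0,-0.2]
    - [0,0,-0.4]
    - [0,0,-0.6]
    - [0,0,0]
    - [0,0,0]
  twist: [0,0,0,0,0]

```text
t: 8.0
eef_pos: [0.4352, -0.13, 0.0769]
ee_rot: [-3.141, -0.0, 0.001]
force: [0.0, 1.1, -1.0]
width: 0.0006
gripper_force: 0.0
```

Run:
```python
from h import *
s=arm.get_state();p=s['eef_pos'];print(p,s['width'],s['gripper_force'],s['force'],s['moment'])
u,v=285,258
F=imaging.grab_frame("side");o=cv2.resize(F["pixels"][v-30:v+30,u-35:u+35,::-1],(700,600),interpolation=cv2.INTER_CUBIC)
cv2.imwrite("pics/z2.png",cv2.convertScaleAbs(o,alpha=1.6))
```

```text
[ 0.43516625 -0.129988    0.07689897] 0.0005647489663795204 0.0 [ 0.00734336  1.07039539 -0.98163648] [-0.0039651   0.05810942 -0.02705194]
```

View pics/z2.png

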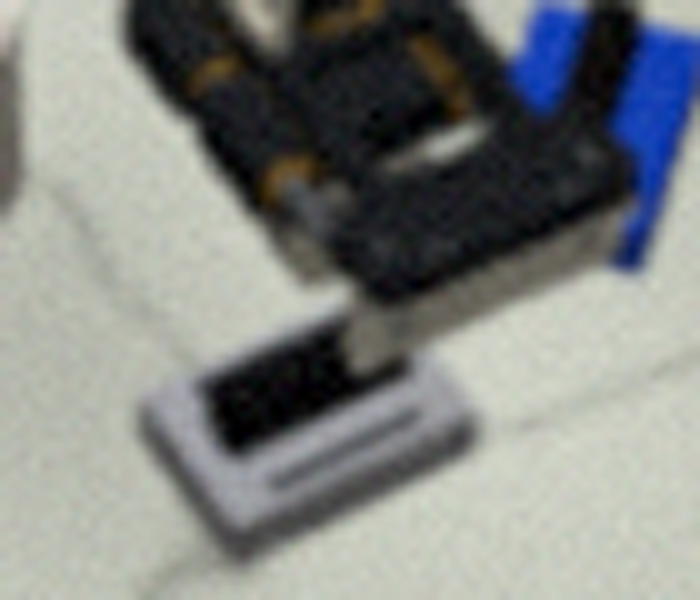

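The cassette stayed down while the gripper rose, so the grasp did not hold. I'll compare open and closed views at nearly the same pose, marking where the fingertips should be.

Run:
```python
from h import *
s=arm.get_state();p=np.array(s['eef_pos'])
F=imaging.grab_frame("side");u,v=285,255
f=F["pixels"][v-35:v+35,u-35:u+35,::-1]
new=cv2.resize(f,(400,400),interpolation=cv2.INTER_CUBIC)
old=cv2.imread("pics/grasp.png")[:,400:]   # u 245..315, v 236..306, z .0735, open 44
def draw(o,p,half,u0,v0):
    for sg in(-1,1):
        for thick in(0,.021):
            for x in(-.0095,.0095):
                q=proj(F,np.array([p+[x,sg*(half+thick),-.019]]))[0]+.5
                cv2.circle(o,tuple(map(int,(q-[u0,v0])*400/70)),3,(0,0,255) if thick==0 else (0,255,255),-1)
old=cv2.convertScaleAbs(old,alpha=1.5);new=cv2.convertScaleAbs(new,alpha=1.5)
draw(old,np.array([.4335,-.1308,.0735]),.022,245,236);draw(new,p,.0,u-35,v-35)
cv2.imwrite("pics/cmp.png",np.hstack([old,new]))
for c in("top","side"):
    for d in models.silhouettes("cassette",c):print(c,np.round(d["extent"],1),round(d["confidence"],2))
```

```text
top [398.8 302.2  29.9  25.2] 0.81
top [325.4 197.8  32.7  21.7] 0.55
side [281.  272.4  32.7  22.2] 0.98
side [253.1 342.2  24.   35.2] 0.78
side [310.9 243.2  22.6  29.3] 0.48
```

View pics/cmp.png

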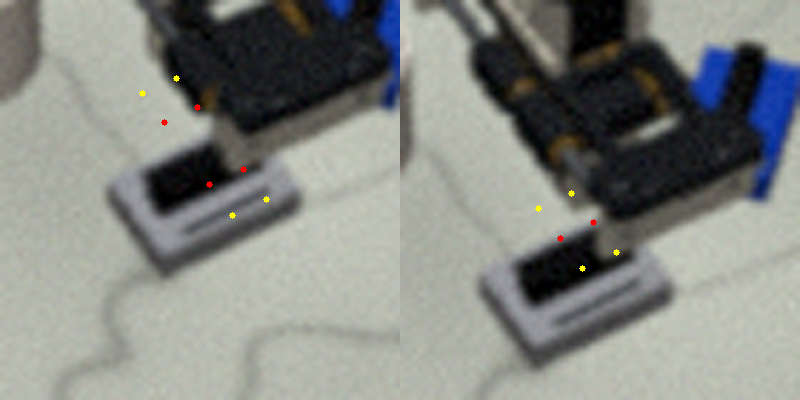

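The drawn fingertip points don't agree well with the visible fingers. I'll run a gentle touch test: lower the closed fingers onto the rib top, which is at 46 mm.

Request:
play_rows:
  travel:
    - [0,0,0.12]
    - [0,0,0.12]
    - [0,0,0.12]
    - [0,0,0]
  twist: [0,0,0,0]

```text
t: 8.7
eef_pos: [0.435, -0.1301, 0.0675]
ee_rot: [3.142, 0.001, 0.001]
force: [0.4, 0.4, 0.4]
width: 0.0006
gripper_force: 0.0
```

Request:
play_rows:
  travel:
    - [0,0,0.08]
    - [0,0,0.08]
    - [0,0,0]
  twist: [0,0,0]

```text
t: 9.07
eef_pos: [0.4351, -0.13, 0.0637]
ee_rot: [3.142, 0.0, 0.001]
force: [0.3, 0.1, 0.4]
width: 0.0002
gripper_force: 0.0
```

Request:
play_rows:
  travel:
    - [0,0,0.08]
    - [0,0,0.08]
    - [0,0,0]
  twist: [0,0,0]

```text
t: 9.45
eef_pos: [0.4351, -0.13, 0.0597]
ee_rot: [3.142, 0.0, 0.001]
force: [-1.0, 0.4, -0.3]
width: -0.0001
gripper_force: 0.0
```

Request:
play_rows:
  travel:
    - [0,0,0.08]
    - [0,0,0.08]
    - [0,0,0]
  twist: [0,0,0]

```text
t: 9.82
eef_pos: [0.4351, -0.1301, 0.0557]
ee_rot: [3.142, 0.0, 0.001]
force: [-0.5, 0.2, 0.6]
width: 0.0008
gripper_force: 0.0
```

Request:
play_rows:
  travel:
    - [0,0,0.12]
    - [0,0,0.12]
    - [0,0,0.12]
    - [0,0,0]
  twist: [0,0,0,0]

```text
t: 10.32
eef_pos: [0.435, -0.1301, 0.0466]
ee_rot: [3.142, 0.001, 0.001]
force: [-0.4, 0.2, 0.7]
width: 0.0005
gripper_force: 0.0
```

Request:
play_rows:
  travel:
    - [0,0,0.08]
    - [0,0,0]
  twist: [0,0]

```text
t: 10.58
eef_pos: [0.4351, -0.13, 0.0447]
ee_rot: [3.142, 0.0, 0.001]
force: [-0.8, -0.2, -0.5]
width: 0.0006
gripper_force: 0.0
```

Request:
play_rows:
  travel:
    - [0,0,0.08]
    - [0,0,0]
  twist: [0,0]

```text
t: 10.82
eef_pos: [0.4351, -0.13, 0.0427]
ee_rot: [3.142, 0.0, 0.001]
force: [0.1, -0.2, 0.7]
width: 0.0003
gripper_force: 0.0
```

Request:
play_rows:
  travel:
    - [0,0,0.08]
    - [0,0,0]
  twist: [0,0]

```text
t: 11.08
eef_pos: [0.4351, -0.13, 0.0407]
ee_rot: [3.142, 0.0, 0.001]
force: [-0.5, 0.2, 0.2]
width: 0.0002
gripper_force: 0.0
```

Run:
```python
from h import *
s=arm.get_state();p=np.array(s['eef_pos']);print(p,s['force'])
F=imaging.grab_frame("side");u,v=290,250;k=10
o=cv2.resize(F["pixels"][v-30:v+30,u-35:u+35,::-1],None,fx=k,fy=k,interpolation=cv2.INTER_CUBIC)
o=cv2.convertScaleAbs(o,alpha=1.8)
E=[(0,1),(0,2),(1,3),(2,3),(4,5),(4,6),(5,7),(6,7),(0,4),(1,5),(2,6),(3,7)]
def wire(B,col):
    q=(proj(F,B)+.5-[u-35,v-30])*k
    for i,j in E: cv2.line(o,tuple(map(int,q[i])),tuple(map(int,q[j])),col,1)
for B in CAS: wire(place(B,(.4342,-.130,0)),(0,0,255))
wire(box(-.0095,.0095,-.021,.021,-.019,.02)+p,(0,255,255))
wire(box(-.039,.039,-.0965,.0965,-.0,.05)+p+[0,0,.047],(0,255,0))
cv2.imwrite("pics/w.png",o)
```

```text
[ 0.43513481 -0.13004789  0.0407189 ] [-0.54658944  0.1739644   0.16292011]
```

View pics/w.png

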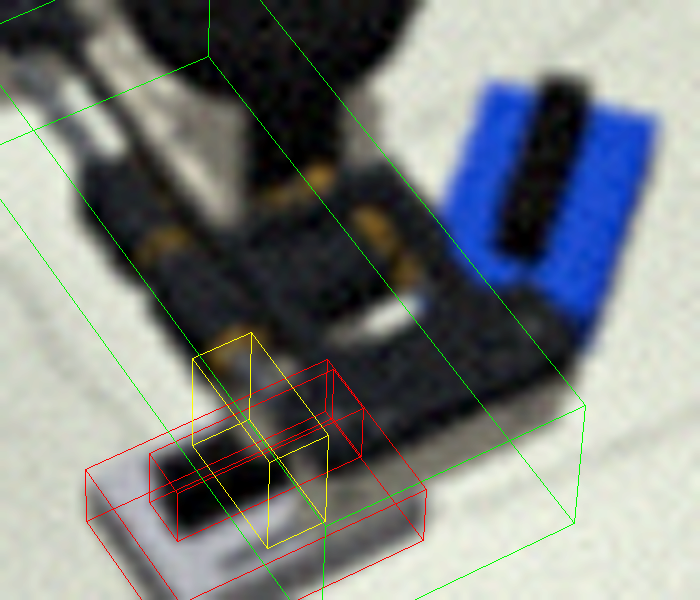

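The view shows the gripper's end plate at about (330–580, 390–505), with two beige finger patches about 40 mm apart at (265,380) and (310,475). So the fingers may still be open whatever the width reading says. I'll check by differencing frames around a gripper command.

Request:
play_rows:
  travel:
    - [0,0,-0.2]
    - [0,0,-0.2]
    - [0,0,0]
    - [0,0,0]
    - [0,0,0]
  twist: [0,0,0,0,0]

```text
t: 11.75
eef_pos: [0.4351, -0.13, 0.0508]
ee_rot: [-3.142, 0.0, 0.001]
force: [0.4, -0.9, -0.3]
width: 0.0002
gripper_force: 0.0
```

Run:
```python
from h import *
for c in("side","top"): np.save(f"A_{c}.npy",np.mean([imaging.grab_frame(c)["pixels"].astype(float) for _ in range(3)],0))
```

Request:
play_rows:
  travel:
    - [0,0,0]
    - [0,0,0]
    - [0,0,0]
    - [0,0,0]
    - [0,0,0]
    - [0,0,0]
    - [0,0,0]
  twist: [0,0,0,0,0,0,0]
  fingers: 0.9

```text
t: 12.92
eef_pos: [0.4352, -0.1301, 0.0509]
ee_rot: [3.142, 0.0, 0.001]
force: [-0.7, 0.4, -0.3]
width: 0.0649
gripper_force: 0.0
```

```bash
cat > diff.py <<'E'
from h import *
import sys
s=arm.get_state();print(s['t'],s['eef_pos'],s['width'],s['force'])
for c in("side","top"):
    F=imaging.grab_frame(c)
    B=np.mean([F["pixels"].astype(float)]+[imaging.grab_frame(c)["pixels"].astype(float) for _ in range(2)],0)
    d=cv2.GaussianBlur(np.abs(B-np.load(f"A_{c}.npy")).max(2),(0,0),1)
    m=d>12;yx=np.argwhere(m);print(c,m.sum(),d.max(),yx.min(0) if len(yx) else "",yx.max(0) if len(yx) else "")
    p=np.array(s['eef_pos']);print("TCP/tip px",proj(F,np.array([p,p-[0,0,.019]])).round(1).tolist())
    np.save(f"B_{c}.npy",B)
E
python3 diff.py
```

```text
12.925 [ 0.43519688 -0.13005207  0.05085875] 0.06485776957966785 [-0.74776522  0.44258214 -0.25965855]
side 713 110.67606689330096 [224 255] [263 304]
TCP/tip px [[280.5, 261.4], [280.4, 265.6]]
top 51 34.50693608285798 [251 351] [254 378]
TCP/tip px [[343.3, 241.3], [342.2, 241.9]]
```

The fingers do move. I'll use the last picture for a before-and-after composite of both cameras.

Run:
```python
import numpy as np,cv2
A=np.load("A_side.npy");B=np.load("B_side.npy");T=np.load("B_top.npy");TA=np.load("A_top.npy")
c=lambda I,u,v,r,s:cv2.convertScaleAbs(cv2.resize(I[v-r:v+r,u-r:u+r,::-1],(s,s),interpolation=cv2.INTER_CUBIC),alpha=1.6)
top=np.hstack([c(A,285,245,35,400),c(B,285,245,35,400)])
d=np.abs(B-A).max(2,keepdims=True).repeat(3,2);
bot=np.hstack([c(d,285,245,35,200),c(np.abs(T-TA).max(2,keepdims=True).repeat(3,2),342,247,50,200),c(T,342,247,50,200),c(T,342,247,100,200)])
cv2.imwrite("pics/last.png",np.vstack([top,bot]))
```

```text
(no output)
```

View pics/last.png

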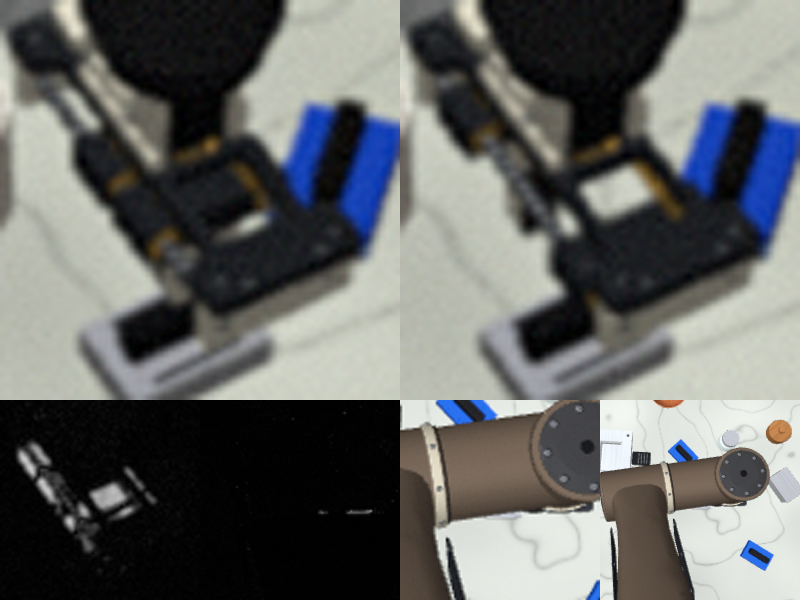

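The carriages sit symmetrically about the reported TCP in x and y. In the image, though, the gripper's underside and the fingertips appear about 15–25 mm higher than the stated geometry. The fingers therefore closed above the rib. I'll go down with the fingers straddling the rib until they touch the block top.

Request:
play_rows:
  travel:
    - [0,0,0.2]
    - [0,0,0.2]
    - [0,0,0]
    - [0,0,0]
    - [0,0,0]
  twist: [0,0,0,0,0]
  fingers: 0.45

```text
t: 13.85
eef_pos: [0.4353, -0.13, 0.041]
ee_rot: [-3.142, -0.0, 0.001]
force: [-0.3, -0.5, -0.1]
width: 0.04
gripper_force: 0.0
```

Request:
play_rows:
  travel:
    - [0,0,0.12]
    - [0,0,0.12]
    - [0,0,0]
  twist: [0,0,0]

```text
t: 14.22
eef_pos: [0.435, -0.13, 0.0346]
ee_rot: [3.142, 0.001, 0.001]
force: [0.7, 0.3, 0.1]
width: 0.0396
gripper_force: 0.0
```

Request:
play_rows:
  travel:
    - [0,0,0.1]
    - [0,0,0.1]
    - [0,0,0]
  twist: [0,0,0]

```text
t: 14.6
eef_pos: [0.4351, -0.13, 0.0296]
ee_rot: [3.142, 0.0, 0.001]
force: [0.2, 0.3, -0.9]
width: 0.0391
gripper_force: 0.0
```

Request:
play_rows:
  travel:
    - [0,0,0.1]
    - [0,0,0.1]
    - [0,0,0]
  twist: [0,0,0]

```text
t: 14.98
eef_pos: [0.435, -0.1301, 0.0246]
ee_rot: [3.142, 0.001, 0.001]
force: [0.7, -0.4, 0.1]
width: 0.0399
gripper_force: 0.0
```

Request:
play_rows:
  travel:
    - [0,0,0.1]
    - [0,0,0]
  twist: [0,0]

```text
t: 15.22
eef_pos: [0.4351, -0.1301, 0.0222]
ee_rot: [3.142, 0.0, 0.001]
force: [-0.4, -1.4, 1.0]
width: 0.0392
gripper_force: 0.0
```

Request:
play_rows:
  travel:
    - [0,0,0.08]
    - [0,0,0]
  twist: [0,0]

```text
t: 15.48
eef_pos: [0.4351, -0.1301, 0.0202]
ee_rot: [3.142, 0.0, 0.001]
force: [-1.0, -0.1, -0.6]
width: 0.0396
gripper_force: 0.0
```

Request:
play_rows:
  travel:
    - [0,0,0]
    - [0,0,0]
    - [0,0,0]
    - [0,0,0]
    - [0,0,0]
  twist: [0,0,0,0,0]
  fingers: 0
  newtons: 20

```text
t: 16.1
eef_pos: [0.4353, -0.1301, 0.0204]
ee_rot: [3.142, -0.0, 0.001]
force: [0.6, -1.2, -0.1]
width: 0.0156
gripper_force: 20.0
```

The rib is now gripped (15.6 mm, 20 N), so the real tool is 24–45 mm higher than the readings say. I'll calibrate that: open slightly and step down to the block top.

Request:
play_rows:
  travel:
    - [0,0,0]
    - [0,0,0]
    - [0,0,0.08]
    - [0,0,0]
  twist: [0,0,0,0]
  fingers: 0.32

```text
t: 16.6
eef_pos: [0.4351, -0.13, 0.0182]
ee_rot: [3.142, 0.0, 0.001]
force: [0.4, -0.9, -1.0]
width: 0.0279
gripper_force: 0.0
```

Request:
play_rows:
  travel:
    - [0,0,0.08]
    - [0,0,0]
  twist: [0,0]

```text
t: 16.85
eef_pos: [0.4351, -0.13, 0.0162]
ee_rot: [3.142, 0.0, 0.001]
force: [0.2, -0.2, 0.2]
width: 0.0283
gripper_force: 0.0
```

Request:
play_rows:
  travel:
    - [0,0,0.08]
    - [0,0,0]
  twist: [0,0]

```text
t: 17.1
eef_pos: [0.4351, -0.1301, 0.0142]
ee_rot: [3.142, 0.0, 0.001]
force: [-0.4, 0.2, 0.2]
width: 0.0279
gripper_force: 0.0
```

Request:
play_rows:
  travel:
    - [0,0,0.08]
    - [0,0,0]
  twist: [0,0]

```text
t: 17.35
eef_pos: [0.4351, -0.13, 0.0122]
ee_rot: [3.142, 0.0, 0.001]
force: [0.1, 0.5, 0.2]
width: 0.0281
gripper_force: 0.0
```

Request:
play_rows:
  travel:
    - [0,0,0.08]
    - [0,0,0]
  twist: [0,0]

```text
t: 17.6
eef_pos: [0.4352, -0.13, 0.0102]
ee_rot: [3.142, 0.0, 0.001]
force: [-0.2, 0.1, 0.6]
width: 0.028
gripper_force: 0.0
```

Request:
play_rows:
  travel:
    - [0,0,0.08]
    - [0,0,0]
  twist: [0,0]

```text
t: 17.85
eef_pos: [0.4354, -0.1301, 0.0099]
ee_rot: [3.141, -0.0, 0.001]
force: [-7.6, 3.9, 26.9]
width: 0.0283
gripper_force: 13.3
```

Contact with the block top comes at a reading of z = 0.010, so true TCP z is the reading plus about 33 mm. I'll back off 2.5 mm, grip and lift.

Request:
play_rows:
  travel:
    - [0,0,-0.17]
    - [0,0,0]
    - [0,0,0]
    - [0,0,0]
    - [0,0,0]
  twist: [0,0,0,0,0]
  fingers: 0
  newtons: 45

```text
t: 18.48
eef_pos: [0.4356, -0.13, 0.013]
ee_rot: [3.141, -0.001, 0.001]
force: [-2.9, 1.5, 10.6]
width: 0.0158
gripper_force: 45.0
```

Request:
play_rows:
  travel:
    - [0,0,-0.3]
    - [0,0,-0.7]
    - [0,0,-1]
    - [0,0,-1]
    - [0,0,-1]
    - [0,0,-1]
    - [0,0,-0.8]
    - [0,0,0]
  twist: [0,0,0,0,0,0,0,0]

```text
t: 19.48
eef_pos: [0.4358, -0.1299, 0.1586]
ee_rot: [-3.141, -0.002, 0.001]
force: [-0.3, 0.7, -2.3]
width: 0.0156
gripper_force: 45.0
```

```bash
python3 plan.py .5475 .139 .155 -.057 16
```

```text
[[0.28, -0.67, 0.01], [0.28, -0.67, 0.01], [0.28, -0.67, 0.01], [0.27, -0.68, 0.01], [0.27, -0.68, 0.01], [0.27, -0.68, 0.01], [0.27, -0.68, 0.01], [0.26, -0.68, 0.01]] [0.02, 0.02, 0.02, 0.02, 0.03, 0.02, 0.03, 0.02]
[[0.26, -0.68, 0.01], [0.26, -0.68, 0.01], [0.26, -0.68, 0.01], [0.25, -0.68, 0.01], [0.25, -0.68, 0.01], [0.25, -0.68, 0.0], [0.24, -0.69, 0.01], [0.24, -0.68, 0.0]] [0.03, 0.02, 0.03, 0.02, 0.03, 0.02, 0.03, 0.02]
```

Request:
play_rows:
  travel:
    - [0.28,-0.67,0]
    - [0.28,-0.67,0]
    - [0.28,-0.67,0]
    - [0.27,-0.68,0]
    - [0.27,-0.68,0]
    - [0.27,-0.68,0]
    - [0.27,-0.68,0]
    - [0.26,-0.68,0]
  twist: [0.02,0.02,0.02,0.02,0.03,0.02,0.03,0.02]

```text
t: 20.48
eef_pos: [0.4916, 0.0058, 0.1576]
ee_rot: [3.142, -0.0, -0.026]
force: [0.2, -0.4, -2.9]
width: 0.0156
gripper_force: 45.0
```

Request:
play_rows:
  travel:
    - [0.26,-0.68,0]
    - [0.26,-0.68,0]
    - [0.26,-0.68,0]
    - [0.25,-0.68,0]
    - [0.25,-0.68,0]
    - [0.25,-0.68,0]
    - [0.24,-0.69,0]
    - [0.24,-0.68,0]
  twist: [0.03,0.02,0.03,0.02,0.03,0.02,0.03,0.02]

```text
t: 21.48
eef_pos: [0.5472, 0.1399, 0.1576]
ee_rot: [3.142, 0.0, -0.056]
force: [0.1, -0.2, -2.2]
width: 0.0154
gripper_force: 45.0
```

Run:
```python
from h import *
s=arm.get_state();print(s['t'],s['eef_pos'],s['ee_rot'],s['force'])
z=s['eef_pos'][2]-.0127
F=imaging.grab_frame("side")
print("expected px",proj(F,np.array([[s['eef_pos'][0],s['eef_pos'][1],z+.02]])))
for d in models.silhouettes("cassette","side"):
    print(np.round(d["extent"],1),round(d["confidence"],2),d["pixels"].sum())
    m=d["pixels"]; q=proj(F,np.array([[s['eef_pos'][0],s['eef_pos'][1],z+.02]]))[0]
    if np.hypot(*(np.array(d["extent"][:2])-q))<15:
        print("fit",fit([F],[m],CAS,[.546,.139,-.057],z)); np.save("m.npy",m)
print("mill-pocket px",proj(F,np.array([[.5465,.1392,.07]])))
T=imaging.grab_frame("top")
for d in models.boxes_of("cassette","top"):print("top",np.round(d["extent"],1),round(d["confidence"],2))
```

```text
21.475 [0.5472485  0.13992843 0.1575638 ] [ 3.14154962e+00  5.05347224e-05 -5.64818184e-02] [ 0.09232095 -0.23429508 -2.19358814]
expected px [[267.65369727 162.52109083]]
[266.9 165.9  27.9  21.5] 0.71 344
fit (array([ 0.5448,  0.14  , -0.0879]), np.float64(123.0))
[310.  242.1  25.4  27.8] 0.7 472
[253.2 344.2  24.7  38.3] 0.65 735
mill-pocket px [[267.74250129 185.71216612]]
top [325.1 201.5  30.8  25.8] 0.92
top [398.6 300.6  29.8  30.4] 0.89
top [247.1 208.8  22.8  15.6] 0.45
top [310.4 135.9  38.9  31.6] 0.43
```

Request:
play_rows:
  travel:
    - [0,0.02,0.5]
    - [0,0,0.8]
    - [0,0,0.8]
    - [0,0,0.5]
    - [0,0,0.3]
    - [0,0,0]
  twist: [0,0,0,0,0,0]

```text
t: 22.42
eef_pos: [0.5466, 0.1381, 0.0848]
ee_rot: [3.141, 0.001, -0.056]
force: [-0.2, 0.3, -2.1]
width: 0.0157
gripper_force: 45.0
```

Request:
play_rows:
  travel:
    - [0,0,0.15]
    - [0,0,0.15]
    - [0,0,0.1]
    - [0,0,0]
  twist: [0,0,0,0]

```text
t: 22.92
eef_pos: [0.5467, 0.1382, 0.075]
ee_rot: [3.141, 0.0, -0.056]
force: [1.2, 0.3, -2.5]
width: 0.0156
gripper_force: 45.0
```

Request:
play_rows:
  travel:
    - [0,0,0.1]
    - [0,0,0.1]
    - [0,0,0]
  twist: [0,0,0]

```text
t: 23.3
eef_pos: [0.5478, 0.1393, 0.0705]
ee_rot: [-3.14, -0.002, -0.056]
force: [0.9, 4.5, -0.8]
width: 0.0155
gripper_force: 45.0
```

Request:
play_rows:
  travel:
    - [0,0,0.1]
    - [0,0,0.1]
    - [0,0,0]
  twist: [0,0,0]

```text
t: 23.68
eef_pos: [0.5474, 0.1393, 0.0651]
ee_rot: [-3.14, -0.001, -0.056]
force: [1.8, 5.9, -2.0]
width: 0.0153
gripper_force: 45.0
```

The −y wall is pushing lightly (5.9 N), so I'll shift +y by 1 mm and keep going down.

Request:
play_rows:
  travel:
    - [0.01,-0.05,0]
    - [0,0,0.1]
    - [0,0,0.08]
    - [0,0,0]
  twist: [0,0,0,0]

```text
t: 24.18
eef_pos: [0.5469, 0.1394, 0.0602]
ee_rot: [3.141, 0.0, -0.057]
force: [-0.3, 3.5, -4.1]
width: 0.0156
gripper_force: 45.0
```

Request:
play_rows:
  travel:
    - [0,0,0.06]
    - [0,0,0.06]
    - [0,0,0]
  twist: [0,0,0]

```text
t: 24.55
eef_pos: [0.547, 0.1395, 0.0591]
ee_rot: [3.142, -0.0, -0.056]
force: [-6.6, 3.7, 11.9]
width: 0.0156
gripper_force: 45.0
```

Contact came at the predicted home height. I'll release, rise, shut the fingers and touch the rib top to confirm it is seated.

Request:
play_rows:
  travel:
    - [0,0,0]
    - [0,0,0]
    - [0,0,0]
    - [0,0,0]
    - [0,0,-0.5]
    - [0,0,-0.8]
    - [0,0,-0.6]
    - [0,0,0]
  twist: [0,0,0,0,0,0,0,0]
  fingers: 0.4
  newtons: 20

```text
t: 25.55
eef_pos: [0.548, 0.14, 0.1068]
ee_rot: [-3.14, -0.003, -0.056]
force: [0.6, -0.1, 0.1]
width: 0.035
gripper_force: 0.0
```

Request:
play_rows:
  travel:
    - [0,0,0]
    - [0,0,0]
    - [0,0,0]
    - [0,0,0.4]
    - [0,0,0.2]
    - [0,0,0]
  twist: [0,0,0,0,0,0]
  fingers: 0

```text
t: 26.3
eef_pos: [0.5466, 0.1392, 0.0892]
ee_rot: [3.141, 0.001, -0.056]
force: [-0.1, 0.7, 0.2]
width: 0.0002
gripper_force: 0.0
```

Request:
play_rows:
  travel:
    - [0,0,0.12]
    - [0,0,0.12]
    - [0,0,0.08]
    - [0,0,0]
  twist: [0,0,0,0]

```text
t: 26.8
eef_pos: [0.547, 0.1395, 0.082]
ee_rot: [3.141, 0.0, -0.056]
force: [0.2, -0.7, 0.6]
width: 0.0004
gripper_force: 0.0
```

Request:
play_rows:
  travel:
    - [0,0,0.06]
    - [0,0,0.04]
    - [0,0,0]
  twist: [0,0,0]

```text
t: 27.18
eef_pos: [0.5471, 0.1395, 0.0796]
ee_rot: [3.142, 0.0, -0.056]
force: [-0.0, 0.0, 0.3]
width: 0.0006
gripper_force: 0.0
```

Request:
play_rows:
  travel:
    - [0,0,0.06]
    - [0,0,0]
  twist: [0,0]

```text
t: 27.42
eef_pos: [0.5472, 0.1396, 0.0782]
ee_rot: [-3.142, -0.0, -0.056]
force: [-0.6, -0.8, 0.7]
width: 0.0008
gripper_force: 0.4
```

Request:
play_rows:
  travel:
    - [0,0,0.06]
    - [0,0,0]
  twist: [0,0]

```text
t: 27.68
eef_pos: [0.5472, 0.1396, 0.0781]
ee_rot: [-3.142, -0.001, -0.056]
force: [-5.5, -0.5, 12.3]
width: 0.0008
gripper_force: 6.6
```

The rib top is at the expected height (0.0783 against 0.078), so the cassette is home. Now the lever. I'll turn the tool 90° so the gripper body stays clear of the rib, and move over the pad.

```bash
python3 plan.py .547 .1395 .14 -.056 3 .5419 .0496 .14 -1.627 13 .5419 .0496 .062 -1.627 5
```

```text
[[-0.0, 0.0, -0.83], [-0.0, 0.0, -0.82], [-0.01, 0.0, -0.83], [-0.0, 0.28, 0.0], [0.03, 0.28, 0.0], [0.07, 0.27, 0.0], [0.1, 0.26, 0.0], [0.13, 0.24, 0.0]] [0.0, 0.0, 0.0, 0.81, 0.81, 0.81, 0.8, 0.81]
[[0.16, 0.23, 0.0], [0.18, 0.21, 0.0], [0.21, 0.18, 0.0], [0.23, 0.16, 0.0], [0.24, 0.13, 0.0], [0.26, 0.1, 0.0], [0.27, 0.06, 0.0], [0.27, 0.04, 0.0]] [0.8, 0.81, 0.8, 0.81, 0.8, 0.81, 0.8, 0.81]
[[-0.0, -0.0, 0.62], [-0.0, -0.0, 0.63], [-0.0, -0.0, 0.62], [-0.0, -0.0, 0.63], [-0.0, -0.0, 0.62]] [-0.0, -0.0, -0.0, -0.0, -0.0]
```

Request:
play_rows:
  travel:
    - [0,0,-0.83]
    - [0,0,-0.82]
    - [0,0,-0.83]
    - [0,0.28,0]
    - [0.03,0.28,0]
    - [0.07,0.27,0]
    - [0.1,0.26,0]
    - [0.13,0.24,0]
  twist: [0,0,0,0.81,0.81,0.81,0.8,0.81]

```text
t: 28.68
eef_pos: [0.5451, 0.1045, 0.1385]
ee_rot: [3.141, 0.0, -0.666]
force: [0.2, -0.0, 0.6]
width: 0.0005
gripper_force: 0.0
```

Request:
play_rows:
  travel:
    - [0.16,0.23,0]
    - [0.18,0.21,0]
    - [0.21,0.18,0]
    - [0.23,0.16,0]
    - [0.24,0.13,0]
    - [0.26,0.1,0]
    - [0.27,0.06,0]
    - [0.27,0.04,0]
  twist: [0.8,0.81,0.8,0.81,0.8,0.81,0.8,0.81]

```text
t: 29.68
eef_pos: [0.5418, 0.0493, 0.1385]
ee_rot: [3.141, -0.0, -1.632]
force: [-0.2, -0.5, 1.3]
width: 0.0003
gripper_force: 0.0
```

Run:
```python
from h import *
s=arm.get_state();print(s['t'],s['eef_pos'],s['ee_rot'],s['force'])
P=(.5468,.1393,-.057)
for c in("side","top"):
    F=imaging.grab_frame(c)
    print(c,"pad px",proj(F,place(np.array([[0,-.09,.066]]),P)).round(1),"tab centre",proj(F,place(np.array([[0,-.0875,.064]]),P)).round(1),"rib",proj(F,place(np.array([[0,0,.081]]),P)).round(1))
    for n in("lever","cassette"):
        for d in models.boxes_of(n,c)[:4]:print(n,np.round(d["extent"],1),round(d["confidence"],2))
    if c=="side":
        for d in models.silhouettes("cassette",c):
            if abs(d["extent"][0]-267)<12 and abs(d["extent"][1]-182)<14:
                print("seated fit",fit([F],[d["pixels"]],CAS[1:],[.547,.139,-.057],.046),d["pixels"].sum())
```

```text
29.675 [0.54179546 0.0492668  0.1385084 ] [ 3.14147717e+00 -2.06899137e-06 -1.63235280e+00] [-0.22366251 -0.47504249  1.25901252]
side pad px [[280.8 204.5]] tab centre [[280.4 204.5]] rib [[267.8 183.1]]
lever [278.3 204.2  21.6  17.4] 0.49
cassette [308.4 241.9  23.6  30.6] 0.92
cassette [267.6 186.3  26.3  16.7] 0.8
cassette [252.1 344.2  21.6  35. ] 0.75
seated fit (array([ 0.5334,  0.1286, -0.2521]), np.float64(79.2)) 321
top pad px [[282.5 204.9]] tab centre [[281.6 205. ]] rib [[251.7 202.3]]
lever [283.8 210.1  16.9   4.4] 0.42
cassette [399.3 300.5  29.2  28.7] 0.83
cassette [326.  201.4  26.6  31.6] 0.79
cassette [250.2 209.7  20.2  22.3] 0.59
```

Request:
play_rows:
  travel:
    - [0,0,0.7]
    - [0,0,0.9]
    - [0,0,0.9]
    - [0,0,0.6]
    - [0,0,0.2]
    - [0,0,0]
  twist: [0,0,0,0,0,0]

```text
t: 30.78
eef_pos: [0.5421, 0.0496, 0.0562]
ee_rot: [3.142, -0.0, -1.628]
force: [-0.3, -0.5, 0.5]
width: 0.0001
gripper_force: 0.0
```

Request:
play_rows:
  travel:
    - [0,0,0.12]
    - [0,0,0.12]
    - [0,0,0.12]
    - [0,0,0]
  twist: [0,0,0,0]

```text
t: 31.28
eef_pos: [0.5424, 0.0497, 0.048]
ee_rot: [-3.14, 0.0, -1.628]
force: [-2.3, 0.4, 7.2]
width: 0.0003
gripper_force: 3.8
```

Request:
play_rows:
  travel:
    - [0,0,0.2]
    - [0,0,0.2]
    - [0,0,0.2]
    - [0,0,0.2]
    - [0,0,0.2]
    - [0,0,0.16]
    - [0,0,0.1]
    - [0,0,0]
  twist: [0,0,0,0,0,0,0,0]

```text
t: 32.28
eef_pos: [0.5424, 0.0497, 0.0159]
ee_rot: [-3.141, 0.0, -1.628]
force: [-0.8, -0.0, 5.5]
width: 0.0003
gripper_force: 2.9
```

Request:
play_rows:
  travel:
    - [0,0,0.06]
    - [0,0,0.04]
    - [0,0,0]
  twist: [0,0,0]

```text
t: 32.65
eef_pos: [0.5424, 0.0497, 0.0137]
ee_rot: [-3.141, 0.0, -1.628]
force: [-2.0, 0.9, 8.2]
width: 0.0005
gripper_force: 4.0
```

Request:
play_rows:
  travel:
    - [0,0,0.06]
    - [0,0,0]
  twist: [0,0]

```text
t: 32.9
eef_pos: [0.5424, 0.0497, 0.0124]
ee_rot: [-3.14, 0.0, -1.628]
force: [-2.4, 1.0, 9.6]
width: 0.0004
gripper_force: 5.1
```

Request:
play_rows:
  travel:
    - [0,0,0.04]
    - [0,0,0]
  twist: [0,0]

```text
t: 33.15
eef_pos: [0.5425, 0.0498, 0.0115]
ee_rot: [-3.14, 0.0, -1.628]
force: [-3.2, 0.7, 11.0]
width: 0.0001
gripper_force: 5.6
```

Request:
play_rows:
  travel:
    - [0,0,0.04]
    - [0,0,0]
  twist: [0,0]

```text
t: 33.4
eef_pos: [0.5425, 0.0497, 0.0106]
ee_rot: [-3.14, 0.0, -1.628]
force: [-3.3, 0.6, 12.1]
width: 0.0003
gripper_force: 6.0
```

Request:
play_rows:
  travel:
    - [0,0,0.05]
    - [0,0,0]
  twist: [0,0]

```text
t: 33.65
eef_pos: [0.5425, 0.0497, 0.01]
ee_rot: [-3.14, 0.0, -1.627]
force: [-5.8, 0.5, 19.1]
width: 0.0003
gripper_force: 9.5
```

Request:
play_rows:
  travel:
    - [0,0,0.03]
    - [0,0,0]
    - [0,0,0]
  twist: [0,0,0]

```text
t: 34.02
eef_pos: [0.5425, 0.0497, 0.0099]
ee_rot: [-3.14, 0.0, -1.627]
force: [-9.0, 1.0, 25.6]
width: 0.0001
gripper_force: 13.1
```

The lever is on its stop (force rising to 25 N), past the third click. I'll check the cassette once more and hand in.

Run:
```python
from h import *
F=imaging.grab_frame("side")
for n in("cassette","lever"):
    for d in models.boxes_of(n,"side")[:4]:print(n,np.round(d["extent"],1),round(d["confidence"],2))
q=proj(F,place(CAS[1],(.547,.1395,-.057),.046));print("expected rib box",q.min(0).round(1),q.max(0).round(1))
g=F["pixels"].max(2);m=np.zeros_like(g);m[170:197,250:287]=g[170:197,250:287]<45
yx=np.argwhere(m);print("dark px",len(yx),yx.min(0),yx.max(0))
s=arm.get_state();print(s['t'],s['eef_pos'],s['force'])
print(arm.job_done())
```

```text
cassette [253.3 342.4  24.   32.5] 0.97
cassette [308.  243.2  24.   26.3] 0.78
expected rib box [258.1 176.1] [277.5 190. ]
dark px 546 [170 250] [196 286]
34.175 [0.5424966  0.04973654 0.00988322] [-9.06375813  1.08911867 26.18277197]
the job is handed in; nothing more can be done
None
```

I set the cassette into the pocket and released it. The fingers were holding the lever on its bottom stop, past the third click, when I handed the job in at 34.2 s. The final camera check was inconclusive: it didn't pick the cassette out with the arm in the way, so "fully home" rests on touch heights that matched to under 1 mm.

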